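Get the sharpening stone out of its slide-lid box

ROBOT

A 6-joint arm with a two-finger parallel gripper is mounted at the origin on the work surface. World frame = base frame: x ahead of the robot, y to its left, z up, the work surface at z = 0. Lengths are in m, angles in degrees, forces in N, time in s.
With the tool pointing down it reaches from about 0.35 to 0.875 m from the base axis. Payload 15.5 kg.
Tool frame: the origin (TCP) lies at the very end of the fingers, on their centre line; the grasp point (between the pads) lies 19 mm behind it; z points along the fingers, y is the line along which they close (so a half turn about z gives the same grasp; the last joint's range is limited). The gripper opens to 85 mm and grips with 20 to 120 N. Pads are 22 mm wide; open, the fingers measure 114 mm over their backs; the gripper's body (76 mm by 85 mm) begins 54 mm behind the grasp point. The pads swing forward as they close: fully open they stand 13 mm farther back than shut.
Start: joints at [63.799, 28.281, 77.091, -0, 74.628, -5.472], TCP at [0.221, 0.585, 0.231] pointing down, gripper open.
Joint ranges: [-166.48, 166.48], [-47.26, 123.95], [12.59, 153.08], [-70.14, 250.14], [6.76, 159.57], [-176.63, 176.63]. Speed limits (degrees/s): [108.29, 108.29, 147.25, 172.46, 172.46, 172.46].

INTERFACE

Orientations are given as a 3x3 rotation matrix whose columns are the frame's x, y, z axes.
In Python, from workcell import r, eyes, ticket gives the robot as it stands.
- The arm moves only by the shell command python3 -m pendant 'ROWS'. ROWS is text: rows parted by semicolons, each of 7 numbers parted by spaces: the finger opening in cm, from 0 to 8.54, then the shift along the tool's x, y, z in cm, then the turn, a rotation vector about the tool's x, y, z in degrees. In form: gripper x y z rx ry rz; .... A call has 1 to 5 rows; each row is the pose to reach, as a shift and turn from the pose commanded when the call began, along the tool's axes at that moment; what a row does not reach only later rows make up. A row lasts 1/12 s, in which the tool goes at most 41.7 mm and 7.16 degrees, less where a joint would pass 70% of its speed; a pose out of reach is approached as far as the arm can. A call with a gripper value outside its range is refused whole. The fingers move at their own pace and stop on an object; the grip force is fixed at half the most. Time passes only in rows, so rows that repeat a pose let the fingers close. It gives the time, the measured TCP pose, the force, the opening and the grip force at its end, in the units of the state.
- r.get_state(): the state, without advancing time (a new reading comes with each control period).
- eyes.camera(name): name is "side" or "top"; returns a dict with "image" (420x560x3 uint8, red, green, blue), "range_z" (420x560 float32, m along the optical axis (not along the pixel's ray), 0 where there is no reading), "camera_matrix" (3x3 intrinsics, pixels), "T" (4x4, takes a point from camera to world coordinates). Camera axes: x right, y up, looking along -z (the intrinsics and any distortion apply to the point x, -y, -z); pixel columns grow to the right and rows downward; lengths in m; the calibration is good to about 2 mm. A picture is of the moment at which its call begins.
- ticket.sign_off(): hands the job in; it is judged then, once.
The state is a dict: "clock": time; "qpos": joint angles; "qd": joint speeds; "effort": joint torques, N m; "eef_pos": TCP position; "orientation": TCP orientation; "wrist_force": force on the tool from outside, world axes, zero at the start; "ft_torque": the same for the moment, N m; "opening": opening from 0.0 (shut) to 1.0 (fully open); "grip_force": force on a finger pad.
Only numpy, scipy, OpenCV 4.12 (cv2) and the standard library are available. Lean on these libraries where they do the work, as an engineer would, in place of code of your own. Each camera call takes 0.05 s, during which the arm holds its last target. There are 200 camera calls.

TASK

I want to touch up the secateurs: get the sharpening stone out of the wooden box. The box's lid slides in grooves and is held by a stop lip, so lift the lid's handle end over the lip, slide the lid out of the grooves and lay it flat, handle up, on the bare bench; then lay the stone flat on the rubber mat, wholly on the mat, beside the secateurs - set it down, it chips if dropped. Leave the little tin in the box and everything else where it stands.

Things in the scene. Friction and masses are not known exactly. Their poses are not given: they have to be found in the camera images.
- box: Wooden box screwed to the bench, 190 (x) x 150 (y) x 56 mm high; never moves. Origin: centre of its underside; -x points to the lip end, the way the lid slides out, roughly to the robot's left (world +y). Inside: floor 6 mm up, 174 x 126 mm. The lid lies on the side walls' ledges, 40 mm up. Back wall inner face x = +87 mm. The bench to its left, around bench_clear, is bare.
- box_rails (a point): Point midway between the front ends of the two rails (box x = -5 mm, 51 mm up). From here to the back wall a rail overhangs each side edge of the lid by 5 mm: underside 51 mm up, top 56 mm, so the lid has 5 mm of play below. In front of here the lid is open from above, between side cheeks flush with its top (46 mm up). Side play 1.5 mm.
- box_lip (a point): Middle of the top of the stop lip across the lip end: box x from -95 to -89 mm, top 44.5 mm up, so it stands 4.5 mm above the ledges and stops the closed lid, whose end lies about 2 mm behind it.
- bench_clear (a point): Point on the bench amid the bare patch to the left of the box: nothing lies within 110 mm of it in x or 130 mm in y.
- lid: Loose plywood lid of the box, 172 (x) x 137 (y) x 6 mm, 0.12 kg, closed at the start. Origin: centre of its underside; axes parallel to the box's; -x is the handle end. Raising the handle by 6 to 8 mm while the rear end stays down tilts the lid and frees its end from the lip; drawn about 175 mm along -x it is out of the box.
- lid_handle (a point): Middle of the lid's handle: a dark wooden block 18 (x) x 32 (y) x 24 mm high on top of the lid, its centre 66 mm from the lid's centre towards -x (20 mm from the end), 18 mm above the lid's underside; free on all sides, it can be pinched from above along x or along y.
- lid_front (a point): Middle of the lower edge of the lid's handle end (lid x = -86 mm).
- lid_tail (a point): Middle of the lower edge of the lid's rear end (lid x = +86 mm).
- stone: Loose grey sharpening stone, a plain bar 100 (x) x 28 (y) x 25 mm high, 0.16 kg, lying flat on the box floor under the lid, roughly along the box. Origin: centre of its underside.
- stone_center (a point): Centre of the stone.
- stone_end0 (a point): Centre of the stone's end face at its x = -50 mm.
- stone_end1 (a point): Centre of the stone's end face at its x = +50 mm.
- tin: Small round metal tin, 38 mm across, 20 mm high, on the box floor between the stone and the back wall; stays in the box. Origin: centre of its underside.
- mat: Black rubber mat fixed on the bench, 240 (x) x 200 (y) x 6 mm thick. Origin: centre of its underside; its top is 6 mm up. The secateurs lie on its -y half; its +y half is bare.
- secateurs: Bypass secateurs with black handles, about 200 (x) x 75 mm, 16 mm high, on the mat's -y half, its x roughly along the mat's x; bystander. Origin: near the middle, underside.
- tape: Tape measure, 80 x 42 x 67 mm; bystander. Origin: underside.
- oiler: Small oil bottle with a pointed spout, 48 mm across, 125 mm high; bystander. Origin: underside.
- pot: Small terracotta pot, 84 mm across, 75 mm high; bystander. Origin: underside.
- trowel: Hand trowel lying on the bench, 300 mm long (x), 28 mm high, behind the bare patch; bystander. Origin: near the ferrule, underside.
- scraper: Scraper with a black handle lying on the bench, 190 mm long (x), 18 mm high; bystander. Origin: near the middle, underside.
There are look-alikes about, which are no part of the job. There is more than one size of the box; the job needs the smaller.

How it is judged:
By the outcome, as a careful person would: the job done as asked, in the order asked, and still so for the second after the job is handed in, with the robot touching nothing.
It also fails if it takes over 58 s, if anything falls off the work surface, if the arm or the gripper's body presses on something with over 40 N, if the wrist force passes 120 N, or if a joint passes its speed limit or range.

## Working session

There is one attempt and no reset: what is moved stays moved. The work goes in short steps, Python scripts to look and compute and a shell command to move; the robot and the scene stay as the last step left them, time stands still between calls to the robot, and variables do not carry over. Pictures are saved under pics/ and viewed, at most 10 in all, crops included, and the job is handed in when it is done.

```bash
mkdir -p pics; ls; cat > h.py <<'E'
import numpy as np, cv2
from workcell import r, eyes, ticket
def snap(n,f):
    c=eyes.camera(n); cv2.imwrite('pics/'+f+'.png',c['image'][:,:,::-1]); np.savez('pics/'+f+'.npz',**c); return c
def load(f): return np.load('pics/'+f+'.npz')
def w(c,u,v,z=None):
    "world point of pixel; by depth, or on plane z"
    K=c['camera_matrix']; d=np.array([(u-K[0,2])/K[0,0],-(v-K[1,2])/K[1,1],-1.]); T=c['T']
    D=T[:3,:3]@d
    s=c['range_z'][int(v),int(u)] if z is None else (z-T[2,3])/D[2]
    return T[:3,3]+s*D
E
python3 - <<'E'
from h import *
for n in('top','side'):
    c=snap(n,n+'0'); print(n,sorted(c.keys()),c['camera_matrix'],c['T'].round(3))
s=r.get_state(); print(s)
E
```

```text
pics
top ['T', 'camera_matrix', 'image', 'range_z'] [[424.5986636    0.         286.09016752]
 [  0.         424.5986636  210.9588597 ]
 [  0.           0.           1.        ]] [[-0.028  0.981 -0.192  0.219]
 [-1.    -0.03  -0.008 -0.044]
 [-0.013  0.192  0.981  1.223]
 [ 0.     0.     0.     1.   ]]
side ['T', 'camera_matrix', 'image', 'range_z'] [[389.88103331   0.         278.00482375]
 [  0.         389.88103331 211.96295198]
 [  0.           0.           1.        ]] [[ 0.656  0.416 -0.63  -0.188]
 [-0.755  0.336 -0.564 -0.653]
 [-0.023  0.845  0.534  0.65 ]
 [ 0.     0.     0.     1.   ]]
{'clock': 0.1, 'qpos': array([ 6.37978365e+01,  2.83109531e+01,  7.71223703e+01,  5.33752891e-04,
        7.46272477e+01, -5.47094662e+00]), 'qd': array([-0.00967869, -0.06668246, -0.1524735 ,  0.0259042 ,  0.04393343,
        0.03004257]), 'effort': array([ 1.50266198e-03, -8.83585596e+01, -3.84565759e+01, -3.03502084e-04,
        5.14316547e-03, -2.44647447e-05]), 'eef_pos': array([0.22109119, 0.5842628 , 0.23077106]), 'orientation': array([[-9.35250404e-01,  3.53986520e-01, -4.74840524e-04],
       [ 3.53986821e-01,  9.35249933e-01, -9.44567940e-04],
       [ 1.09730251e-04, -1.05149484e-03, -9.99999441e-01]]), 'wrist_force': array([0.12998374, 0.30594262, 0.49650651]), 'ft_torque': array([ 0.01865038, -0.03575763,  0.01763286]), 'grip_force': 0.0, 'opening': 0.9987265056048923}
```

View pics/top0.png

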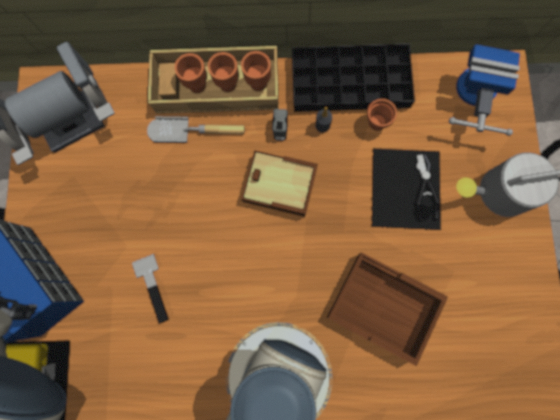

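View pics/side0.png

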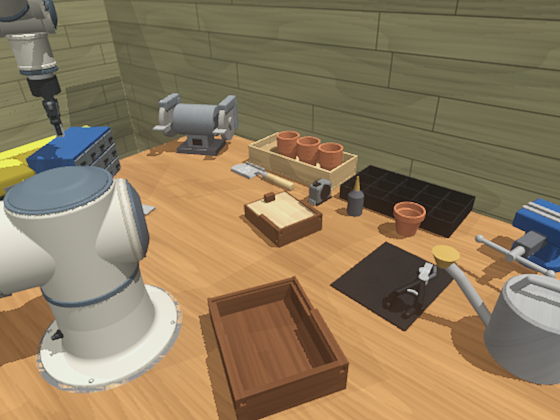

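The top view shows the closed small box with its handle at (257,174). The look-alike is the larger, open, empty box at (385,308). The mat is at (406,188), with the secateurs on its right half. The small lidded box is my choice, and I'll check it in a crop.

```bash
python3 - <<'E'
import cv2,numpy as np
a=cv2.imread('pics/top0.png')
x=cv2.resize(a[140:225,235:325],None,fx=6.5,fy=6.5,interpolation=cv2.INTER_CUBIC)
cv2.imwrite('pics/crop0.png',x)
from h import *
c=load('top0')
for p in [(257,174),(255,152),(316,162),(303,214),(242,198),(280,185),(373,149),(440,151),(372,226),(439,229),(423,155),(428,215),(190,190),(180,240)]: print(p,w(c,*p).round(3))
E
```

```text
(257, 174) [0.554 0.045 0.069]
(255, 152) [0.628 0.051 0.044]
(316, 162) [ 0.606 -0.128 -0.001]
(303, 214) [ 0.442 -0.082  0.031]
(242, 198) [0.491 0.09  0.047]
(280, 185) [ 0.525 -0.019  0.047]
(373, 149) [ 0.64  -0.301  0.001]
(440, 151) [ 0.627 -0.5    0.003]
(372, 226) [ 0.406 -0.282  0.002]
(439, 229) [ 0.391 -0.473  0.005]
(423, 155) [ 0.615 -0.447  0.007]
(428, 215) [ 0.433 -0.445  0.008]
(190, 190) [0.53  0.25  0.001]
(180, 240) [ 0.382  0.277 -0.002]
```

View pics/crop0.png

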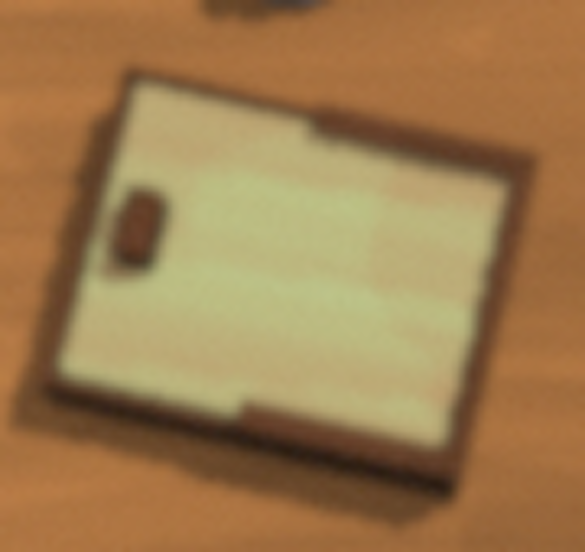

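```bash
python3 - <<'E'
from h import *
c=load('top0'); f=lambda X,Y,z: w(c,235+X/6.5,140+Y/6.5,z)
A=f(132,72,.046);B=f(533,158,.056);C=f(456,470,.056);D=f(52,385,.046)
print(A.round(4),B.round(4),C.round(4),D.round(4))
for P,Q in((A,B),(D,C),(C,B),(D,A)):
    d=(Q-P)[:2]; print(np.linalg.norm(d),np.degrees(np.arctan2(d[1],d[0])))
print('ctr',((A+B+C+D)/4).round(4))
print('handle',f(140,225,.070), f(140,216,.070))
# lid edges
for p in [(135,80),(510,180),(445,445),(60,375)]: print(f(*p,.046).round(4))
# depth handle points
R=c['range_z']
for v in range(170,181):print([int(1000*w(c,u,v)[2]) for u in range(250,264)])
s=r.get_state();print(s['orientation'].round(3))
E
```

```text
[0.6296 0.0502 0.046 ] [ 0.5807 -0.1266  0.056 ] [ 0.4421 -0.0876  0.056 ] [0.4872 0.0873 0.046 ]
0.18342457160714137 -105.45966315345599
0.18061406387263776 -104.47918155783536
0.14403671872144114 -15.690682286449167
0.1471434774964183 -14.581096584225932
ctr [ 0.5349 -0.0192  0.051 ]
handle [0.55165387 0.04581377 0.07      ] [0.55569955 0.04575485 0.07      ]
[0.6258 0.0489 0.046 ]
[ 0.574  -0.1167  0.046 ]
[ 0.4552 -0.0836  0.046 ]
[0.4916 0.0837 0.046 ]
[44, 41, 49, 45, 71, 67, 66, 66, 69, 73, 72, 47, 47, 42]
[40, 47, 45, 45, 71, 72, 72, 74, 73, 69, 70, 48, 49, 44]
[41, 43, 47, 46, 72, 65, 69, 67, 71, 72, 64, 46, 51, 44]
[39, 48, 44, 69, 71, 72, 71, 72, 65, 69, 61, 45, 43, 49]
[38, 44, 52, 72, 68, 66, 70, 69, 71, 68, 51, 47, 46, 42]
[44, 45, 48, 69, 68, 72, 70, 73, 70, 65, 46, 43, 47, 42]
[45, 46, 47, 73, 68, 67, 69, 72, 68, 60, 43, 48, 45, 48]
[45, 45, 69, 68, 72, 71, 71, 71, 69, 59, 43, 46, 45, 48]
[48, 44, 49, 72, 69, 64, 70, 67, 71, 53, 46, 47, 45, 49]
[45, 46, 46, 57, 65, 61, 66, 69, 65, 42, 46, 46, 46, 45]
[46, 47, 43, 47, 49, 52, 58, 63, 56, 49, 45, 43, 47, 47]
[[-0.935  0.354 -0.   ]
 [ 0.354  0.935 -0.001]
 [ 0.    -0.001 -1.   ]]
```

```bash
cat >> h.py <<'E'
from scipy.spatial.transform import Rotation as Ro, Slerp
def down(yaw,tilt=0):
    "tool pointing down, tool x at world yaw (deg), then turned about tool y by tilt (x end up)"
    c,s=np.cos(np.radians(yaw)),np.sin(np.radians(yaw))
    return np.array([[c,s,0],[s,-c,0],[0,0,-1.]])@Ro.from_euler('y',tilt,degrees=True).as_matrix()
def plan(p,R,n=1,start=None):
    s=r.get_state(); p0,R0=start or (s['eef_pos'],s['orientation'])
    sl=Slerp([0,1],Ro.from_matrix([R0,R]))
    for i in range(n):
        a,b=i/n,(i+1)/n; A=sl(a); d=A.inv().apply((np.array(p)-p0)/n*100)
        print('shift cm',d.round(2),'rot',(A.inv()*sl(b)).as_rotvec(degrees=True).round(2))
E
python3 - <<'E'
from h import *
plan([.5525,.0457,.15],down(75),4)
E
```

```text
shift cm [-12.52  -9.66   2.03] rot [-1.000e-02  1.000e-02  2.107e+01]
shift cm [-15.15  -4.51   2.02] rot [-1.000e-02  1.000e-02  2.107e+01]
shift cm [-15.76   1.23   2.02] rot [-1.000e-02  1.000e-02  2.107e+01]
shift cm [-14.26   6.82   2.02] rot [-1.000e-02  1.000e-02  2.107e+01]
```

```bash
python3 -m pendant '5.5 -12.5 -9.7 2 0 0 21;5.5 -12.5 -9.7 2 0 0 21;5.5 -12.5 -9.7 2 0 0 21;5.5 -12.5 -9.7 2 0 0 21;5.5 -12.5 -9.7 2 0 0 21'
python3 -m pendant '5.5 -15.1 -4.5 2 0 0 21;5.5 -15.1 -4.5 2 0 0 21;5.5 -15.1 -4.5 2 0 0 21;5.5 -15.1 -4.5 2 0 0 21;5.5 -15.1 -4.5 2 0 0 21'
python3 -m pendant '5.5 -15.8 1.2 2 0 0 21;5.5 -15.8 1.2 2 0 0 21;5.5 -15.8 1.2 2 0 0 21;5.5 -15.8 1.2 2 0 0 21;5.5 -15.8 1.2 2 0 0 21'
python3 -m pendant '5.5 -14.3 6.8 2 0 0 21.2;5.5 -14.3 6.8 2 0 0 21.2;5.5 -14.3 6.8 2 0 0 21.2;5.5 -14.3 6.8 2 0 0 21.2;5.5 -14.3 6.8 2 0 0 21.2'
python3 - <<'E'
from h import *
plan([.5525,.0457,.10],down(75))
E
```

```text
clock: 0.52
eef_pos: [0.3056, 0.4447, 0.2103]
orientation: [[-0.744, 0.668, -0.001], [0.668, 0.744, -0.003], [-0.001, -0.003, -1.0]]
wrist_force: [1.1, 1.1, -0.1]
opening: 0.644
grip_force: 0.0
clock: 0.93
eef_pos: [0.3885, 0.3111, 0.1905]
orientation: [[-0.455, 0.891, -0.001], [0.891, 0.455, -0.002], [-0.001, -0.002, -1.0]]
wrist_force: [-0.5, 0.9, -0.7]
opening: 0.645
grip_force: 0.0
clock: 1.35
eef_pos: [0.4722, 0.1764, 0.1705]
orientation: [[-0.105, 0.994, 0.0], [0.994, 0.105, -0.001], [-0.001, 0.0, -1.0]]
wrist_force: [-0.6, 1.5, 0.7]
opening: 0.646
grip_force: 0.0
clock: 1.77
eef_pos: [0.5558, 0.0414, 0.1505]
orientation: [[0.261, 0.965, 0.001], [0.965, -0.261, -0.001], [-0.001, 0.001, -1.0]]
wrist_force: [-0.6, -0.5, -0.1]
opening: 0.646
grip_force: 0.0
shift cm [ 0.34 -0.44  5.05] rot [ 0.08  0.04 -0.12]
```

```bash
python3 -m pendant '5.5 0.3 -0.4 4 0 0 0;5.5 0.3 -0.4 8 0 0 0;5.5 0.3 -0.4 8.5 0 0 0;5.5 0.3 -0.4 8.5 0 0 0'
python3 - <<'E'
from h import *
c=snap('side','side1'); a=c['image'][:,:,::-1]
x=cv2.resize(a[130:260,215:355],None,fx=4.2,fy=4.2,interpolation=cv2.INTER_CUBIC)
cv2.imwrite('pics/crop1.png',x)
plan([.5525,.0457,.048],down(75))
E
```

```text
clock: 2.1
eef_pos: [0.5481, 0.0501, 0.0647]
orientation: [[0.257, 0.966, -0.005], [0.966, -0.257, 0.0], [-0.001, -0.005, -1.0]]
wrist_force: [-0.0, -0.2, 0.8]
opening: 0.644
grip_force: 0.0
shift cm [-0.35  0.4   1.85] rot [-0.09  0.02  0.12]
```

View pics/crop1.png

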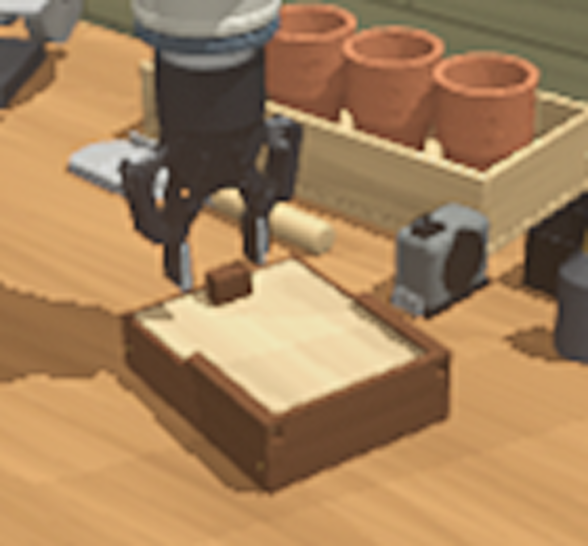

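The crop shows the fingers straddling the dark handle at crop (230,275), just above it and about 6 mm left, which matches the state reading. The box is the right one. Next I correct the offset and lower.

```bash
python3 -m pendant '5.5 -0.4 0.4 0.6 0 0 0;5.5 -0.4 0.4 1.2 0 0 0;5.5 -0.4 0.4 1.7 0 0 0;5.5 -0.4 0.4 1.7 0 0 0;5.5 -0.4 0.4 1.7 0 0 0'
python3 -m pendant '1.5 0 0 0 0 0 0;1.5 0 0 0 0 0 0;1.5 0 0 0 0 0 0;1.5 0 0 0 0 0 0;1.5 0 0 0 0 0 0'
```

```text
clock: 2.57
eef_pos: [0.5526, 0.0449, 0.0495]
orientation: [[0.258, 0.966, 0.0], [0.966, -0.258, 0.0], [0.0, 0.0, -1.0]]
wrist_force: [-0.2, -0.3, -0.7]
opening: 0.649
grip_force: 0.0
clock: 2.98
eef_pos: [0.5547, 0.0446, 0.0503]
orientation: [[0.258, 0.966, 0.004], [0.966, -0.258, -0.0], [0.001, 0.004, -1.0]]
wrist_force: [6.6, -2.5, 4.7]
opening: 0.358
grip_force: 59.9
```

```bash
python3 -m pendant '1.5 0 0.2 -0.2 0 0.7 0;1.5 0 0.2 -0.4 0 1.4 0;1.5 0 0.2 -0.7 0 2.6 0;1.5 0 0.2 -0.7 0 2.6 0;1.5 0 0.2 -0.7 0 2.6 0'
```

```text
clock: 3.4
eef_pos: [0.5544, 0.044, 0.0565]
orientation: [[0.258, 0.966, 0.012], [0.965, -0.258, 0.044], [0.045, 0.0, -0.999]]
wrist_force: [-0.2, 0.2, -0.5]
opening: 0.361
grip_force: 59.7
```

```bash
python3 - <<'E'
from h import *
c=snap('side','side2'); a=c['image'][:,:,::-1]
x=cv2.resize(a[130:260,215:355],None,fx=4.2,fy=4.2,interpolation=cv2.INTER_CUBIC)
cv2.imwrite('pics/crop2.png',x)
E
```

```text
(no output)
```

View pics/crop2.png

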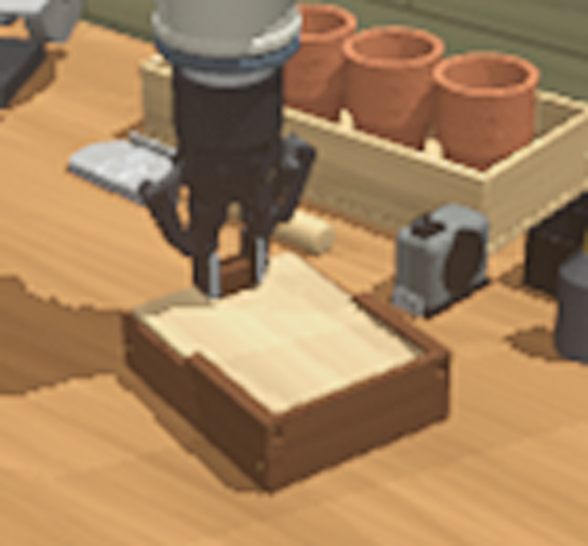

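The crop shows the handle held between the fingers at (237,270) with the lid end raised. The wrist is almost unloaded, so I draw it out.

```bash
python3 -m pendant '1.5 1 0 0.04 0 0 0;1.5 2 0 0.09 0 0 0;1.5 3 0 0.13 0 0 0;1.5 4 0 0.15 0 0 0;1.5 4 0 0.15 0 0 0'
python3 -m pendant '1.5 1 0 0 0 0 0;1.5 2 0 0 0 0 0;1.5 3 0 0 0 0 0;1.5 4 0 0 0 0 0;1.5 4 0 0 0 0 0'
```

```text
clock: 3.87
eef_pos: [0.5656, 0.0853, 0.0567]
orientation: [[0.256, 0.967, 0.013], [0.966, -0.256, 0.044], [0.046, 0.001, -0.999]]
wrist_force: [3.5, 2.1, 0.9]
opening: 0.359
grip_force: 59.7
clock: 4.28
eef_pos: [0.5757, 0.1236, 0.0586]
orientation: [[0.256, 0.966, 0.012], [0.965, -0.257, 0.044], [0.046, 0.001, -0.999]]
wrist_force: [2.2, 1.0, 0.1]
opening: 0.355
grip_force: 59.7
```

```bash
python3 -m pendant '1.5 1 0 -0.1 0 0 0;1.5 2 0 -0.2 0 0 0;1.5 2.5 0 -0.3 0 0 0;1.5 3 0 -1.5 0 0 0;1.5 3.5 0 -4 0 -1 0'
python3 - <<'E'
from h import *
print(r.get_state()['eef_pos'],r.get_state()['wrist_force'])
plan([.537,.304,.08],down(75,0),2)
E
```

```text
clock: 4.7
eef_pos: [0.5815, 0.1538, 0.098]
orientation: [[0.258, 0.966, 0.002], [0.966, -0.258, 0.027], [0.026, -0.005, -1.0]]
wrist_force: [-0.5, -0.1, -1.4]
opening: 0.362
grip_force: 59.6
[0.58153186 0.15380225 0.09796292] [-0.49706473 -0.13160405 -1.35345133]
shift cm [ 6.65 -4.08  1.09] rot [-0.15 -0.75  0.02]
shift cm [ 6.67 -4.09  1.  ] rot [-0.15 -0.75  0.02]
```

```bash
python3 -m pendant '1.5 3 -1.5 0 0 -0.7 0;1.5 6 -3.5 0 0 -1.5 0;1.5 9 -5.5 0.5 0 -1.5 0;1.5 12 -7.5 1 0 -1.5 0;1.5 13.3 -8.2 2 0 -1.5 0'
python3 -m pendant '1.5 0 0 1 0 0 0;1.5 0 0 2 0 0 0;1.5 0 0 2 0 0 0;1.5 0 0 2 0 0 0;1.5 0 0 2 0 0 0'
python3 - <<'E'
from h import *
c=snap('side','side3'); a=c['image'][:,:,::-1]
x=cv2.resize(a[120:260,130:340],None,fx=3.5,fy=3.5,interpolation=cv2.INTER_CUBIC)
cv2.imwrite('pics/crop3.png',x)
plan([.537,.304,.016],down(75,0))
E
```

```text
clock: 5.12
eef_pos: [0.537, 0.3079, 0.0843]
orientation: [[0.256, 0.967, 0.001], [0.967, -0.256, 0.003], [0.003, -0.0, -1.0]]
wrist_force: [-0.7, -0.4, -0.5]
opening: 0.359
grip_force: 59.7
clock: 5.53
eef_pos: [0.5393, 0.3029, 0.0639]
orientation: [[0.259, 0.966, 0.0], [0.966, -0.259, 0.002], [0.002, -0.0, -1.0]]
wrist_force: [0.1, 0.4, -0.2]
opening: 0.359
grip_force: 59.6
shift cm [ 0.02 -0.26  4.81] rot [ 0.02 -0.12 -0.01]
```

View pics/crop3.png

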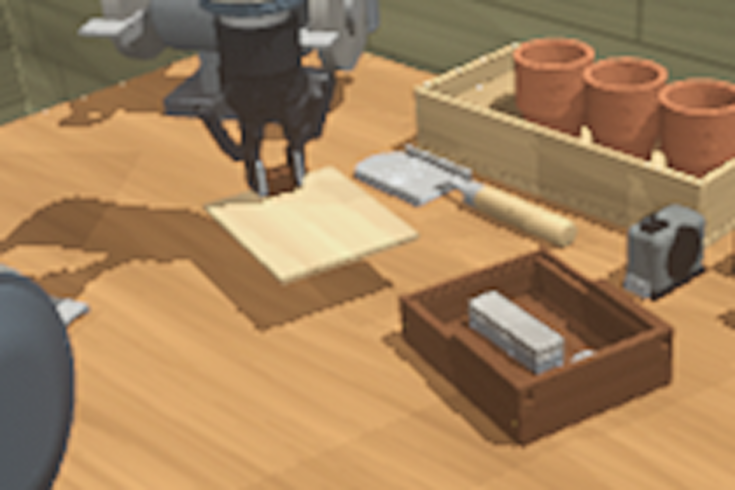

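The crop shows the lid held out at (310,220) over bare bench, clear of the trowel. The stone is in the box at (515,330) with the tin behind it. I lower the lid now.

```bash
python3 -m pendant '1.5 0 -0.2 1.5 0 0 0;1.5 0 -0.2 3 0 0 0;1.5 0 -0.2 4.4 0 0 0;1.5 0 -0.2 4.8 0 0 0;1.5 0 -0.2 4.8 0 0 0'
python3 -m pendant '1.5 0 0 0.2 0 0 0;1.5 0 0 0.4 0 0 0;1.5 0 0 0.55 0 0 0;1.5 0 0 0.55 0 0 0'
```

```text
clock: 6.0
eef_pos: [0.5367, 0.3038, 0.0152]
orientation: [[0.258, 0.966, -0.001], [0.966, -0.258, 0.001], [0.001, -0.001, -1.0]]
wrist_force: [-0.9, -0.2, -0.3]
opening: 0.359
grip_force: 59.7
clock: 6.33
eef_pos: [0.5371, 0.3045, 0.0105]
orientation: [[0.258, 0.966, 0.001], [0.966, -0.258, 0.002], [0.002, 0.001, -1.0]]
wrist_force: [-0.4, -0.5, -0.8]
opening: 0.362
grip_force: 59.7
```

```bash
python3 -m pendant '1.5 0 0 0.1 0 0 0;1.5 0 0 0.15 0 0 0;1.5 0 0 0.15 0 0 0'
python3 -m pendant '5.5 0 0 0 0 0 0;5.5 0 0 0 0 0 0;5.5 0 0 0 0 0 0;5.5 0 0 -2 0 0 0;5.5 0 0 -5 0 0 0'
python3 -m pendant '6 0 0 -4 0 0 0;6 0 0 -8 0 0 0;6 0 0 -11 0 0 0;6 0 0 -12 0 0 0;6 0 0 -12 0 0 0'
python3 - <<'E'
from h import *
c=snap('top','top4'); a=c['image'][:,:,::-1]
x=cv2.resize(a[130:230,160:330],None,fx=4.7,fy=4.7,interpolation=cv2.INTER_CUBIC)
cv2.imwrite('pics/crop4.png',x)
E
```

```text
clock: 6.58
eef_pos: [0.5372, 0.3045, 0.0102]
orientation: [[0.258, 0.966, 0.002], [0.966, -0.258, 0.002], [0.002, 0.001, -1.0]]
wrist_force: [-4.7, -4.1, 22.2]
opening: 0.36
grip_force: 62.4
clock: 7.0
eef_pos: [0.5352, 0.3036, 0.0568]
orientation: [[0.258, 0.966, -0.004], [0.966, -0.258, -0.0], [-0.001, -0.004, -1.0]]
wrist_force: [-0.2, -0.5, 0.4]
opening: 0.642
grip_force: 0.0
clock: 7.42
eef_pos: [0.5381, 0.3048, 0.1817]
orientation: [[0.258, 0.966, 0.005], [0.966, -0.258, 0.004], [0.005, 0.004, -1.0]]
wrist_force: [0.8, 1.3, 0.4]
opening: 0.701
grip_force: 0.0
```

View pics/crop4.png

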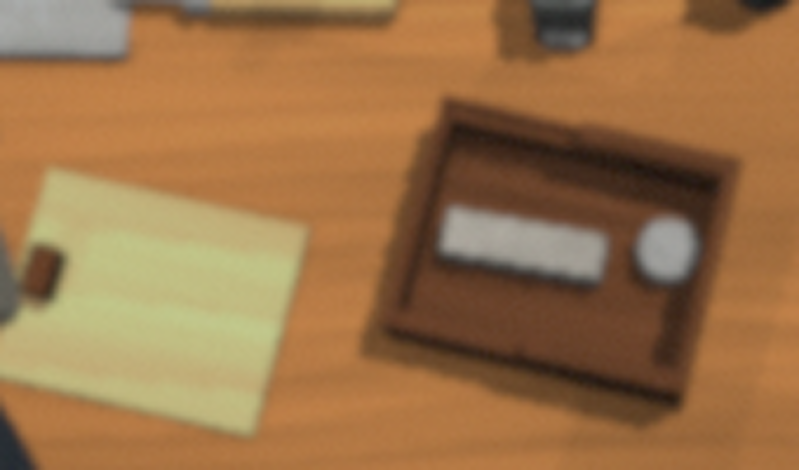

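The lid lies flat at crop (150,300), handle up, on bare bench. The stone's top face spans crop (448,205), (608,232), (601,278) and (440,252), and the tin is at (667,250).

```bash
python3 - <<'E'
from h import *
c=load('top4'); f=lambda X,Y,z=.031: w(c,160+X/4.7,130+Y/4.7,z)
P=np.array([f(448,205),f(608,232),f(601,278),f(440,252)]);print(P.round(4))
d=(P[1]+P[2]-P[0]-P[3]); print(np.degrees(np.arctan2(d[1],d[0])),np.linalg.norm(d)/2, P.mean(0))
m=load('top0'); 
# mask of grey stone -> minAreaRect on plane
im=c['image'][165:205,250:296].astype(int); 
mask=((im.min(2)>110)&(im.max(2)-im.min(2)<35)).astype(np.uint8)
n,l,s,ct=cv2.connectedComponentsWithStats(mask); print(s,ct)
k=1+np.argmax(s[1:,4]); v,u=np.where(l==k)
Q=np.array([w(c,a+250,b+165,.031)[:2] for a,b in zip(u,v)],np.float32)*1000
print(cv2.minAreaRect(Q))
# mat corners at z .006
for p in [(373,149),(440,150),(440,229),(372,227)]: print(w(m,*p,.006).round(3))
plan([*P.mean(0)[:2],.12],down(75),3)
E
python3 - <<'E'
import cv2
a=cv2.imread('pics/top4.png')
cv2.imwrite('pics/crop5.png',cv2.resize(a[140:240,360:460],None,fx=5.5,fy=5.5,interpolation=cv2.INTER_CUBIC))
E
```

```text
[[ 0.566   0.0524  0.031 ]
 [ 0.5456 -0.0463  0.031 ]
 [ 0.5165 -0.0411  0.031 ]
 [ 0.5361  0.0577  0.031 ]]
-101.46476874912739 0.1007656665704995 [0.54105788 0.00565552 0.031     ]
[[   0    0   46   40 1514]
 [   4    9   35   15  326]] [[22.85535007 20.20541612]
 [20.84969325 16.22392638]]
((541.7359008789062, 7.326045989990234), (99.4361572265625, 28.762672424316406), 77.9179916381836)
[ 0.639 -0.3    0.006]
[ 0.629 -0.499  0.006]
[ 0.391 -0.476  0.006]
[ 0.402 -0.281  0.006]
shift cm [-9.59  2.69  1.96] rot [ 0.03 -0.06  0.02]
shift cm [-9.59  2.69  1.97] rot [ 0.03 -0.06  0.02]
shift cm [-9.59  2.7   1.97] rot [ 0.03 -0.06  0.02]
```

View pics/crop5.png

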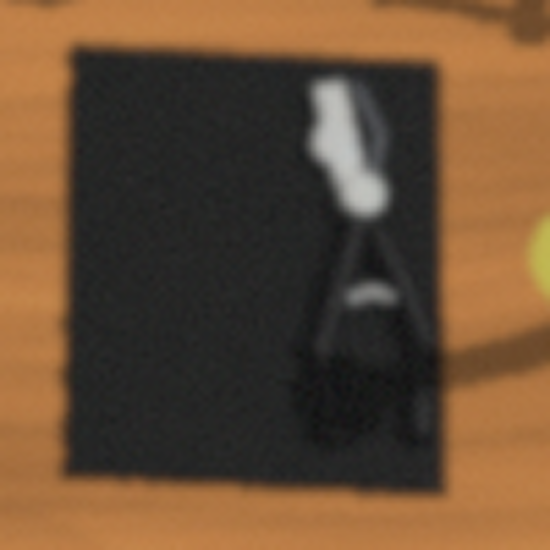

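Mat corners are at crop (75,47), (437,67), (443,490) and (65,473). The secateurs stay right of crop x≈295, so the left half is bare. Next I go over the stone.

```bash
python3 -m pendant '5.5 -14.4 4 3 0 0 -1.5;5.5 -14.4 4 3 0 0 -1.5;5.5 -14.4 4 3 0 0 -1.5;5.5 -14.4 4 3 0 0 -1.5;5.5 -14.4 4 3 0 0 -1.5'
python3 -m pendant '5.5 -14.4 4 3 0 0 -1.5;5.5 -14.4 4 3 0 0 -1.5;5.5 -14.4 4 3 0 0 -1.5;5.5 -14.4 4 3 0 0 -1.5;5.5 -14.4 4 3 0 0 -1.5'
python3 -m pendant '5.5 0 0 0 0 0 0;5.5 0 0 0 0 0 0'
python3 - <<'E'
from h import *
plan([.5415,.0065,.009],down(78)); print(r.get_state()['qpos'])
m=load('top0'); M=np.array([w(m,360+a/5.5,140+b/5.5,.006) for a,b in[(75,47),(437,67),(443,490),(65,473)]]); print(M.round(3),M.mean(0))
E
```

```text
clock: 7.88
eef_pos: [0.5366, 0.1501, 0.1455]
orientation: [[0.235, 0.972, -0.005], [0.972, -0.235, -0.0], [-0.001, -0.005, -1.0]]
wrist_force: [-0.5, -0.1, -0.6]
opening: 0.643
grip_force: 0.0
clock: 8.3
eef_pos: [0.5428, 0.0015, 0.1156]
orientation: [[0.21, 0.978, -0.003], [0.978, -0.21, 0.001], [0.001, -0.003, -1.0]]
wrist_force: [0.1, -0.2, -0.7]
opening: 0.637
grip_force: 0.0
clock: 8.47
eef_pos: [0.5433, 0.0061, 0.1172]
orientation: [[0.207, 0.978, -0.001], [0.978, -0.207, 0.002], [0.002, -0.002, -1.0]]
wrist_force: [0.2, 0.5, -0.4]
opening: 0.634
grip_force: 0.0
shift cm [-0.02 -0.16 10.82] rot [-0.1  -0.1   0.06]
[-5.72472161 29.99272904 95.92098267  0.14190849 54.17709849  6.13606784]
[[ 0.64  -0.302  0.006]
 [ 0.622 -0.497  0.006]
 [ 0.39  -0.478  0.006]
 [ 0.405 -0.281  0.006]] [ 0.51452551 -0.38928915  0.006     ]
```

```bash
python3 -m pendant '5.5 0 -0.2 3 0 0 0;5.5 0 -0.2 6 0 0 0;5.5 0 -0.2 8 0 0 0;5.5 0 -0.2 9 0 0 0;5.5 0 -0.2 9 0 0 0'
python3 -m pendant '5.5 0 0 0.6 0 0 0;5.5 0 0 1.2 0 0 0;5.5 0 0 1.7 0 0 0;5.5 0 0 1.7 0 0 0'
python3 -m pendant '1.5 0 0 0 0 0 0;1.5 0 0 0 0 0 0;1.5 0 0 0 0 0 0;1.5 0 0 0 0 0 0;1.5 0 0 0 0 0 0'
```

```text
clock: 8.88
eef_pos: [0.5407, 0.0073, 0.0263]
orientation: [[0.205, 0.979, -0.003], [0.979, -0.205, 0.002], [0.001, -0.003, -1.0]]
wrist_force: [-0.2, -0.3, 0.2]
opening: 0.641
grip_force: 0.0
clock: 9.22
eef_pos: [0.542, 0.0061, 0.0109]
orientation: [[0.207, 0.978, 0.0], [0.978, -0.207, 0.002], [0.002, 0.0, -1.0]]
wrist_force: [-0.3, -0.2, -0.0]
opening: 0.646
grip_force: 0.0
clock: 9.63
eef_pos: [0.5422, 0.006, 0.0118]
orientation: [[0.207, 0.978, 0.001], [0.978, -0.207, 0.002], [0.002, 0.001, -1.0]]
wrist_force: [-1.2, -0.1, 6.3]
opening: 0.316
grip_force: 60.0
```

```bash
python3 -m pendant '1.5 0 0 -1 0 0 0;1.5 0 0 -4 0 0 0;1.5 0 0 -8 0 0 0;1.5 0 0 -11 0 0 0;1.5 0 0 -11 0 0 0'
python3 - <<'E'
from h import *
s=r.get_state(); print(s['eef_pos'],s['wrist_force'],s['opening'])
plan([.519,-.337,.11],down(-4.6),3,start=(np.array([.5422,.006,.1218]),down(78)))
E
```

```text
clock: 10.05
eef_pos: [0.5446, 0.0056, 0.1274]
orientation: [[0.207, 0.978, 0.009], [0.978, -0.207, 0.001], [0.003, 0.009, -1.0]]
wrist_force: [2.6, 0.6, -0.9]
opening: 0.311
grip_force: 59.7
[0.54462771 0.00558453 0.12743198] [ 2.60847057  0.61788448 -0.87371051] 0.3105636007161095
shift cm [-11.34   1.62   0.39] rot [ 0.    0.   27.53]
shift cm [-9.31  6.68  0.39] rot [ 0.    0.   27.53]
shift cm [-5.17 10.23  0.39] rot [ 0.    0.   27.53]
```

```bash
python3 -m pendant '1.5 -11.3 1.6 0.4 0 0 27.5;1.5 -11.3 1.6 0.4 0 0 27.5;1.5 -11.3 1.6 0.4 0 0 27.5;1.5 -11.3 1.6 0.4 0 0 27.5;1.5 -11.3 1.6 0.4 0 0 27.5'
python3 -m pendant '1.5 -9.3 6.7 0.4 0 0 27.5;1.5 -9.3 6.7 0.4 0 0 27.5;1.5 -9.3 6.7 0.4 0 0 27.5;1.5 -9.3 6.7 0.4 0 0 27.5;1.5 -9.3 6.7 0.4 0 0 27.5'
python3 -m pendant '1.5 -5.2 10.2 0.4 0 0 27.5;1.5 -5.2 10.2 0.4 0 0 27.5;1.5 -5.2 10.2 0.4 0 0 27.5;1.5 -5.2 10.2 0.4 0 0 27.5;1.5 -5.2 10.2 0.4 0 0 27.5'
python3 -m pendant '1.5 0 0 0 0 0 0;1.5 0 0 0 0 0 0;1.5 0 0 0 0 0 0'
python3 - <<'E'
from h import *
plan([.519,-.337,.025],down(-4.6))
c=snap('side','side6'); a=c['image'][:,:,::-1]
cv2.imwrite('pics/crop6.png',cv2.resize(a[170:340,310:490],None,fx=3.5,fy=3.5,interpolation=cv2.INTER_CUBIC))
E
```

```text
clock: 10.47
eef_pos: [0.5339, -0.1096, 0.1174]
orientation: [[0.642, 0.767, 0.001], [0.767, -0.642, 0.002], [0.002, -0.0, -1.0]]
wrist_force: [-0.1, 1.1, -2.0]
opening: 0.312
grip_force: 59.6
clock: 10.88
eef_pos: [0.5268, -0.223, 0.113]
orientation: [[0.921, 0.389, 0.001], [0.389, -0.921, 0.002], [0.001, -0.001, -1.0]]
wrist_force: [0.5, 0.2, -1.5]
opening: 0.312
grip_force: 59.7
clock: 11.3
eef_pos: [0.5191, -0.3364, 0.1086]
orientation: [[0.997, -0.077, 0.0], [-0.077, -0.997, 0.002], [0.0, -0.002, -1.0]]
wrist_force: [-0.3, 1.7, -1.2]
opening: 0.314
grip_force: 59.9
clock: 11.55
eef_pos: [0.5193, -0.335, 0.1088]
orientation: [[0.997, -0.071, 0.0], [-0.071, -0.997, 0.002], [0.0, -0.002, -1.0]]
wrist_force: [0.9, -0.8, -1.5]
opening: 0.312
grip_force: 59.9
shift cm [-0.02  0.22  8.38] rot [-0.12 -0.    0.53]
```

View pics/crop6.png

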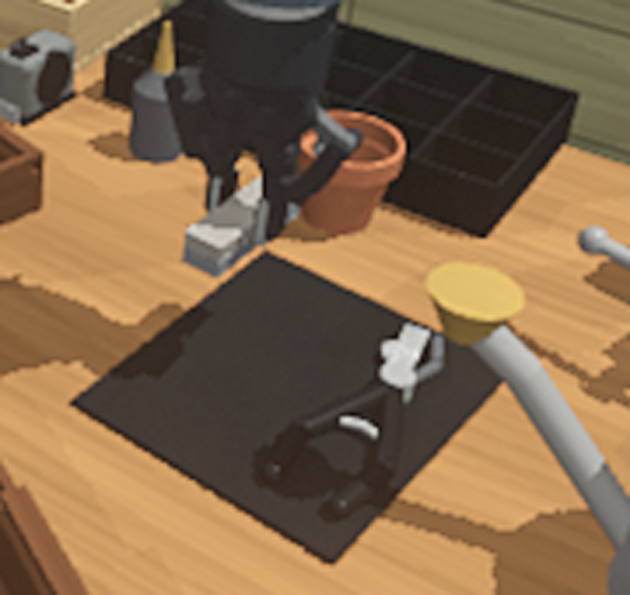

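The crop shows the stone held level at (230,235) above the mat's bare half. The secateurs are clear of it at (370,430). I lower it gently.

```bash
python3 -m pendant '1.5 0 0.2 2.5 0 0 0.5;1.5 0 0.2 5 0 0 0.5;1.5 0 0.2 7.5 0 0 0.5;1.5 0 0.2 8.7 0 0 0.5;1.5 0 0.2 8.7 0 0 0.5'
python3 -m pendant '1.5 0 0 0.3 0 0 0;1.5 0 0 0.6 0 0 0;1.5 0 0 0.8 0 0 0;1.5 0 0 0.8 0 0 0'
```

```text
clock: 12.02
eef_pos: [0.5178, -0.3369, 0.0193]
orientation: [[0.996, -0.084, -0.003], [-0.084, -0.996, 0.004], [-0.003, -0.004, -1.0]]
wrist_force: [-1.1, -0.1, -1.5]
opening: 0.312
grip_force: 59.9
clock: 12.35
eef_pos: [0.5192, -0.3386, 0.0142]
orientation: [[0.996, -0.086, 0.001], [-0.086, -0.996, 0.001], [0.001, -0.001, -1.0]]
wrist_force: [-0.3, -0.0, -1.5]
opening: 0.313
grip_force: 59.9
```

```bash
python3 -m pendant '1.5 0 0 0.1 0 0 0;1.5 0 0 0.15 0 0 0;1.5 0 0 0.15 0 0 0'
python3 -m pendant '1.5 0 0 0.05 0 0 0;1.5 0 0 0.1 0 0 0;1.5 0 0 0.1 0 0 0'
```

```text
clock: 12.6
eef_pos: [0.519, -0.3385, 0.0123]
orientation: [[0.996, -0.086, 0.001], [-0.086, -0.996, 0.002], [0.001, -0.002, -1.0]]
wrist_force: [-0.2, 0.6, -1.6]
opening: 0.317
grip_force: 59.9
clock: 12.85
eef_pos: [0.519, -0.3386, 0.0118]
orientation: [[0.996, -0.086, 0.001], [-0.086, -0.996, 0.001], [0.001, -0.001, -1.0]]
wrist_force: [-2.5, 3.2, 11.0]
opening: 0.308
grip_force: 61.4
```

In contact at 11 N; releasing slowly and retreating.

```bash
python3 -m pendant '3.6 0 0 0 0 0 0;4.5 0 0 0 0 0 0;5 0 0 0 0 0 0;5 0 0 0 0 0 0;5 0 0 0 0 0 0'
python3 -m pendant '5 0 0 -1 0 0 0;5 0 0 -3 0 0 0;5 0 0 -6 0 0 0;5 0 0 -10 0 0 0;5 0 0 -14 0 0 0'
python3 -m pendant '5 -4 0 -2 0 0 0;5 -8 0 -3 0 0 0;5 -12 4 -4 0 0 0;5 -12 4 -4 0 0 0;5 -12 4 -4 0 0 0'
python3 - <<'E'
from h import *
c=snap('top','top7'); print(r.get_state()['clock'])
cv2.imwrite('pics/crop7.png',cv2.resize(c['image'][90:270,130:460,::-1],None,fx=2.4,fy=2.4,interpolation=cv2.INTER_CUBIC))
E
```

```text
clock: 13.27
eef_pos: [0.5189, -0.3384, 0.011]
orientation: [[0.996, -0.086, 0.0], [-0.086, -0.996, 0.002], [0.0, -0.002, -1.0]]
wrist_force: [0.4, -0.0, -0.1]
opening: 0.588
grip_force: 0.0
clock: 13.68
eef_pos: [0.5183, -0.3382, 0.1529]
orientation: [[0.996, -0.086, -0.001], [-0.086, -0.996, 0.003], [-0.001, -0.002, -1.0]]
wrist_force: [1.6, -1.3, -0.9]
opening: 0.586
grip_force: 0.0
clock: 14.1
eef_pos: [0.3934, -0.3703, 0.1929]
orientation: [[0.996, -0.089, 0.001], [-0.089, -0.996, -0.001], [0.001, 0.0, -1.0]]
wrist_force: [0.3, -0.6, 0.6]
opening: 0.584
grip_force: 0.0
14.15
```

View pics/crop7.png

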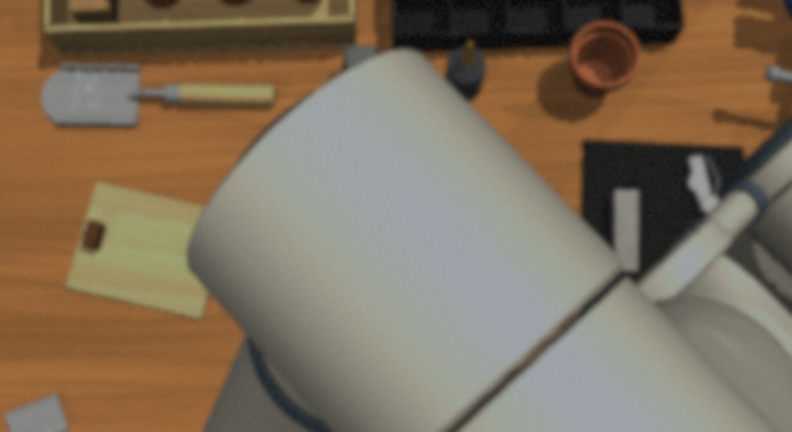

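The stone lies flat at crop (626,230), wholly on the mat and left of the secateurs. The lid is flat at (140,250), handle up. Nothing else in view has moved, so I hand in.

```bash
python3 -c "
from h import *
print(ticket.sign_off())"
```

```text
the job is handed in; nothing more can be done
None
```

The job is handed in at about 14 s: the lid lies flat, handle up, on the bare bench, and the stone is flat and wholly on the mat beside the secateurs; I did not touch the tin, but the arm hid the box in the last picture, so I did not see it there at the end.

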